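Set up the sloping gasket board beside the crank press

ROBOT

A 6-joint arm with a two-finger parallel gripper is mounted at the origin on the work surface. World frame = base frame: x ahead of the robot, y to its left, z up, the work surface at z = 0. Lengths are in m, angles in rad, forces in N, time in s.
With the tool pointing down it reaches from about 0.275 to 0.85 m from the base axis. Payload 5.2 kg.
Tool frame: the origin (TCP) lies on the centre line of the jaws, within the pads' length; the fingertips stand 8 mm ahead of it and the grasp point (between the pads) lies 11 mm behind it; z points along the fingers, y is the line along which they close (so a half turn about z gives the same grasp; the last joint's range is limited). The gripper opens to 85 mm and grips with 20 to 120 N. Pads are 22 mm wide; open, the fingers measure 114 mm over their backs; the gripper's body (76 mm by 85 mm) begins 54 mm behind the grasp point. The pads swing forward as they close: fully open they stand 13 mm farther back than shut.
Start: joints at [-1.366, 0.259, 1.535, -0, 1.348, -0.203], TCP at [0.218, -0.505, 0.239] pointing down, gripper open.
Joint ranges: [-3.14, 3.14], [-0.91, 2.08], [0.19, 2.58], [-1.22, 4.36], [0.22, 2.71], [-3.12, 3.12]. Speed limits (rad/s): [2.57, 2.57, 3.14, 3.14, 3.14, 3.14].

INTERFACE

Orientations are given as [roll, pitch, yaw] about the fixed x, y, z axes, in that order (R = Rz(yaw) Ry(pitch) Rx(roll)).
In Python, from bench import get_state, read_camera, job_done gives the robot as it stands. The module is installed in compiled form; this text tells all that it offers.
- The arm moves only by the tool jog_arm, never from a script. Its argument "motion" is a list of rows, each a list of 5 numbers: the shift along the world's x, y, z in units of 0.15 m (1.0 is 0.15 m), then the turn about the world's z in units of 30 degrees (1.0 is 30 degrees), then the opening, from 0 (shut) to 1 (fully open). A call has 1 to 10 rows; each row is the pose to reach, as a shift and turn from the pose commanded when the call began; what a row does not reach only later rows make up. A row lasts 1/10 s, in which the tool goes at most 50 mm and 8.59 degrees, less where a joint would pass 70% of its speed; a pose out of reach is approached as far as the arm can. A call with a number of a shift or a turn outside -1 to 1 is refused whole. A call with a gripper value outside its range is refused whole. The fingers move at their own pace and stop on an object; "grip_force" is the grip in N (left out, the last holds). Time passes only in rows, so rows that repeat a pose let the fingers close. It gives the time, the measured TCP pose, the force, the opening and the grip force at its end, in the units of the state.
- get_state(): the state, without advancing time (a new reading comes with each control period).
- read_camera(name): name is "side" or "top" or "wrist"; returns a dict with "image" (420x560x3 uint8, blue, green, red), "intrinsics" (3x3 intrinsics, pixels), "world_to_cam" (4x4, takes a point from world to camera coordinates); the wrist camera has in their place "mount" (4x4, takes a point from camera to tool coordinates, whose origin is the TCP and whose axes are the flange's). Camera axes: x right, y up, looking along -z (the intrinsics and any distortion apply to the point x, -y, -z); pixel columns grow to the right and rows downward; lengths in m; the calibration is good to about 2 mm. A picture is of the moment at which its call begins: read the wrist's pose just before it. There is no depth.
- job_done(): hands the job in; it is judged then, once.
The state is a dict: "time": time; "joint_positions": joint angles; "joint_vel": joint speeds; "effort": joint torques, N m; "position": TCP position; "tool_rot": TCP orientation; "ft_force": force on the tool from outside, world axes, zero at the start; "wrist_torque": the same for the moment, N m; "width": finger opening in m; "grip_force": force on a finger pad.
Only numpy, scipy, OpenCV 4.12 (cv2) and the standard library are available. Lean on these libraries where they do the work, as an engineer would, in place of code of your own. Each camera call takes 0.05 s, during which the arm holds its last target. There are 200 camera calls.

TASK

Set up the sloping drying board at the press: first move the brass valve housing out of the gap between the press's oak block and the slat crib and leave it standing beside the gap, well clear of the board, then lay the two loose slats crosswise on top of the crib, one flush with each end, as its third layer. Then tip the plywood board gently away from the press, without letting it fall or lifting its foot off the table, so that it leans squarely on the crib's nearer top slat with its foot still by the oak block. Leave the rubber ring, the copper scoop, the screwdriver and the small lid knob where they are.

Things in the scene. Friction and masses are not known exactly. Their poses are not given: they have to be found in the camera images.
- press: Fixed: oak block 200 (x) x 220 (y) x 80 high, carrying a cast aluminium crank press. Origin: centre of the block's underside, on the table. The board stands against the block's +y face, which lies at y = +110 in this frame. The press parts above the block stay at y below -5 and reach 290 above the table, the crank on its +x side.
- board: Plywood board, 120 wide (x), 10 thick (y), 180 tall (z), 140 g. Origin: centre of its lower edge face. At the start it stands on the table, its foot about 28 in front of the block's +y face, its z axis leaning back about 0.28 rad from vertical onto the block's upper edge (top edge 174 above the table). In the end it leans the other way, onto the nearer top slat (top at 75).
- crib: Fixed prop of two bolted crosswise layers of aluminium slats, 120 x 120, 50 high; each slat 30 wide, 25 high. Origin: centre of its underside. The upper two slats run along its y (at x = -40 and +40), so the loose slats go along its x. Its near end (y = -60) is about 100 from the oak block's +y face.
- crib_near (a point): On top of the crib, 50 above the table: where the centre of the underside of the slat nearer the press belongs (flush with the end; crib y = -45).
- crib_far (a point): The same for the other slat, at the crib's far end (crib y = +45).
- bar_a: Loose plain aluminium slat, 120 long (its x) x 30 wide (its y) x 25 high, 240 g. Origin: centre of its underside. The two loose slats are alike; either goes at either end.
- bar_b: The other loose slat, identical to bar_a.
- housing: Brass valve housing, a round body 42 in diameter and 28 high with a 26 wide neck up to 44, 250 g. Origin: centre of its underside. It stands in the gap between the board's foot and the crib.
- gasket: Bystander, to be left alone: black rubber ring, 62 outside, 8 thick, flat on the table (mm). Origin: in the middle of its underside.
- scoop: Bystander, to be left alone: copper measuring scoop, bowl 44 wide and 26 high, handle 90 long along +y (mm). Origin: in the middle of its underside.
- driver: Bystander, to be left alone: screwdriver lying on the table (mm). Origin: in the middle of its underside.
- lid_knob: Bystander, to be left alone: small black lid knob, 32 wide, 32 high (mm). Origin: in the middle of its underside.
Things that resemble listed ones, but are neither listed nor needed, are in the scene too. Several things look just like the housing: the one meant starts nearest to the robot's base. Leave any turquoise look-alike of the crib alone.

How it is judged:
On the way, in this order (a step that is already met when the one before it is completed fails the run):
1. the valve housing stands clear of the board's path ((x of housing in the frame of press above 0.09 m or x of housing in the frame of press below -0.09 m or y of housing in the frame of press above 0.36 m or y of housing in the frame of press below -0.14 m) and angle between housing's own z axis and vertical below 0.15 rad and height (world z) of housing below 0.01 m), for 0.2 s.
2. both loose slats lie crosswise on the crib, one at each end (((distance between bar_a and crib_near below 0.022 m and angle between the x axis of each of bar_a, bar_b and the x axis of crib, either way round below 0.2 rad and angle between each of bar_a, bar_b's own z axis and vertical below 0.12 rad and distance between bar_b and crib_far below 0.022 m) or (distance between bar_b and crib_near below 0.022 m and angle between the x axis of each of bar_b, bar_a and the x axis of crib, either way round below 0.2 rad and angle between each of bar_b, bar_a's own z axis and vertical below 0.12 rad and distance between bar_a and crib_far below 0.022 m))), for 0.2 s.
3. the board leans on the nearer top slat (angle between board's own z axis and vertical between 0.6 and 1.12 rad and (contact force between board and bar_a above 0.1 N or contact force between board and bar_b above 0.1 N) and y of board in the frame of press between 0.1 and 0.165 m and x of board in the frame of press between -0.04 and 0.04 m and angle between the x axis of board and the x axis of press, either way round below 0.25 rad and height (world z) of board below 0.015 m), for 0.2 s.
At the end, for the whole second after the job is handed in: At rest: housing upright on the table, 90 mm or more to a side of the block's middle (or beyond crib or block); a slat within 28 mm of each crib site, 0.2 rad of crosswise; board on the slat, 0.6 to 1.12 rad from vertical, square to 0.25 rad, 40 mm of middle, foot down within 55 mm of the block (all of step 1 and all of step 3 and ((distance between bar_a and crib_near below 0.028 m and angle between the x axis of each of bar_a, bar_b and the x axis of crib, either way round below 0.2 rad and angle between each of bar_a, bar_b's own z axis and vertical below 0.12 rad and distance between bar_b and crib_far below 0.028 m) or (distance between bar_b and crib_near below 0.028 m and angle between the x axis of each of bar_b, bar_a and the x axis of crib, either way round below 0.2 rad and angle between each of bar_b, bar_a's own z axis and vertical below 0.12 rad and distance between bar_a and crib_far below 0.028 m)) and linear speed of each of board, bar_a, bar_b, housing below 0.02 m/s); the robot touches nothing.
It fails at once if the board falls or is flung (turns faster than 4 rad/s) (angular speed of board above 4 rad/s).
It fails at once if the board's foot is lifted off the table by more than 30 mm (height (world z) of board above 0.03 m).
It fails at once if the valve housing is tipped over (angle between housing's own z axis and vertical above 0.7 rad).
It fails at once if another thing is moved by more than 40 mm (distance of any of gasket, scoop, driver, lid_knob from where it was at the start of the episode above 0.04 m).
It also fails if it takes over 72 s, if anything falls off the work surface, if the arm or the gripper's body presses on something with over 40 N, if the wrist force passes 120 N, or if a joint passes its speed limit or range.

## Working session

There is one attempt and no reset: what is moved stays moved. The work goes in short steps, Python scripts to look and compute and a tool call to move; the robot and the scene stay as the last step left them, time stands still between calls to the robot, and variables do not carry over. Pictures are saved under pics/ and viewed, at most 10 in all, crops included, and the job is handed in when it is done.

Besides the shell and the picture viewer there is one more tool, called after "Emit:" as name([rows], argument=value, ...), one row to a line, values as JSON. jog_arm: Moves the arm, as the interface text tells. Shifts and turns lie within -1 to 1; 1 stands for 0.15 m of shift or 30 degrees of turn. Its arguments: {"type":"object","properties":{"motion":{"type":"array"},"grip_force":{"type":"number"}},"required":["motion"]}

```bash
mkdir -p pics; cat > h.py <<'E'
import numpy as np, cv2
from bench import get_state, read_camera, job_done
def snap(n,f):
    d=read_camera(n); cv2.imwrite(f'pics/{f}.png',d['image']); np.savez(f'pics/{f}.npz',K=d['intrinsics'],T=d['world_to_cam'] if 'world_to_cam' in d else d['mount']); return d
def ray(f,uv,z):
    d=np.load(f'pics/{f}.npz');K=d['K'];T=d['T'];C=np.linalg.inv(T)
    a=np.linalg.inv(K)@[uv[0],uv[1],1]; a=C[:3,:3]@[a[0],-a[1],-a[2]]; o=C[:3,3]
    return (o+a*(z-o[2])/a[2])
def proj(f,p):
    d=np.load(f'pics/{f}.npz');K=d['K'];T=d['T']
    q=T[:3,:3]@np.array(p)+T[:3,3]; q=K@[q[0],-q[1],-q[2]]; return q[:2]/q[2]
E
python3 - <<'E'
from h import *
for n in('top','side'):
    d=snap(n,n+'0'); print({k:v for k,v in d.items() if k!='image'})
print(get_state())
E
```

```text
{'intrinsics': array([[464.47800049,   0.        , 271.86341074],
       [  0.        , 464.47800049, 204.19963287],
       [  0.        ,   0.        ,   1.        ]]), 'world_to_cam': array([[ 0.00457983, -0.99997353,  0.00565454,  0.06151667],
       [ 0.9844132 ,  0.00550257,  0.17578502, -0.5516334 ],
       [-0.17581148,  0.00476134,  0.98441234, -0.974795  ],
       [ 0.        ,  0.        ,  0.        ,  1.        ]])}
{'intrinsics': array([[421.90394733,   0.        , 282.86453531],
       [  0.        , 421.90394733, 211.99541529],
       [  0.        ,   0.        ,   1.        ]]), 'world_to_cam': array([[-0.67657717, -0.73616309, -0.01752827,  0.45115138],
       [ 0.41383272, -0.3998101 ,  0.81785962, -0.24479603],
       [-0.60908605,  0.54609137,  0.57515076, -0.56981204],
       [ 0.        ,  0.        ,  0.        ,  1.        ]])}
{'time': 0.1, 'joint_positions': array([-1.36582327e+00,  2.59276340e-01,  1.53599122e+00, -4.42642276e-06,
        1.34801122e+00, -2.02784837e-01]), 'joint_vel': array([ 0.00059999, -0.00068838, -0.00136827,  0.00057795,  0.00039052,
       -0.00108126]), 'effort': array([ 1.84887693e-03, -4.46973395e+01, -2.91243625e+01, -3.01888622e-04,
        6.22362248e-03,  3.84452278e-05]), 'position': array([ 0.21803317, -0.50442206,  0.23854742]), 'tool_rot': array([-3.13994020e+00, -3.35356769e-04,  4.07758602e-01]), 'ft_force': array([ 0.43689504, -0.22324026, -0.58461188]), 'wrist_torque': array([ 0.03269216, -0.00724706, -0.00242416]), 'grip_force': 0.0, 'width': 0.08581748515985792}
```

View pics/top0.png

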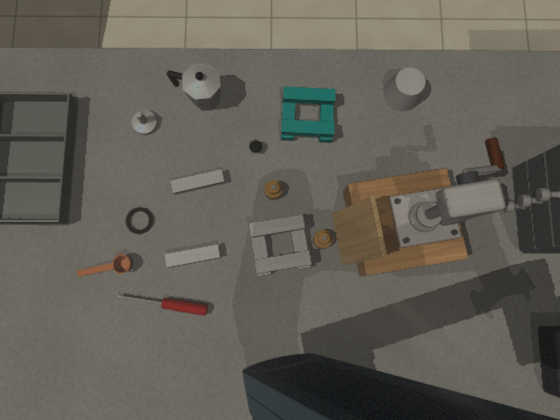

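View pics/side0.png

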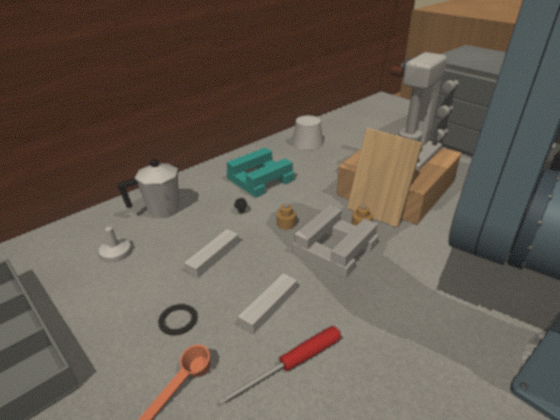

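The top view shows the crib at about (280,245), the housing in the gap at (322,238) and its look-alike at (274,189). The bars are at (197,181) and (192,255), and the board and press are around (385,225). I'll enlarge this area to get corner positions.

```bash
python3 - <<'E'
from h import *
a=cv2.imread('pics/top0.png'); b=cv2.imread('pics/side0.png')
c=np.full((600,800,3),0,np.uint8)
t=cv2.resize(a[160:280,160:360],None,fx=4,fy=4,interpolation=cv2.INTER_CUBIC); t=cv2.convertScaleAbs(t,alpha=1.5)
c[:480,:800]=t
for i in range(0,200,20): cv2.putText(c,str(160+i),(i*4,495),0,.4,(255,255,255),1); cv2.line(c,(i*4,0),(i*4,480),(0,90,0),1)
for i in range(0,120,20): cv2.putText(c,str(160+i),(0,i*4+12),0,.4,(0,255,255),1); cv2.line(c,(0,i*4),(800,i*4),(0,90,0),1)
cv2.imwrite('pics/c1.png',c)
c=cv2.convertScaleAbs(cv2.resize(a[155:285,315:475],None,fx=4.5,fy=4.5,interpolation=cv2.INTER_CUBIC),alpha=1.4)
for i in range(0,160,20): cv2.putText(c,str(315+i),(int(i*4.5),580),0,.4,(255,255,255),1); cv2.line(c,(int(i*4.5),0),(int(i*4.5),600),(0,90,0),1)
for i in range(0,130,20): cv2.putText(c,str(155+i),(0,int(i*4.5)+12),0,.4,(0,255,255),1); cv2.line(c,(0,int(i*4.5)),(800,int(i*4.5)),(0,90,0),1)
cv2.imwrite('pics/c2.png',c)
E
```

```text
(no output)
```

View pics/c1.png

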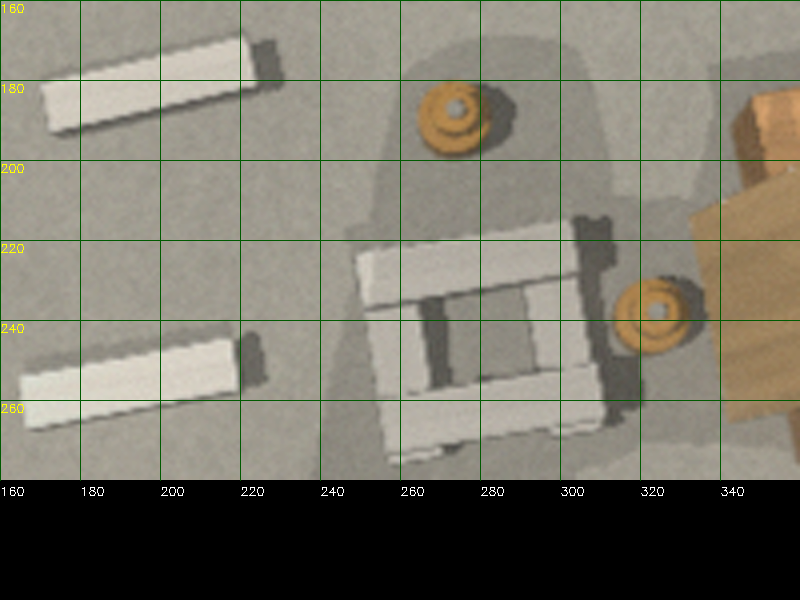

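View pics/c2.png

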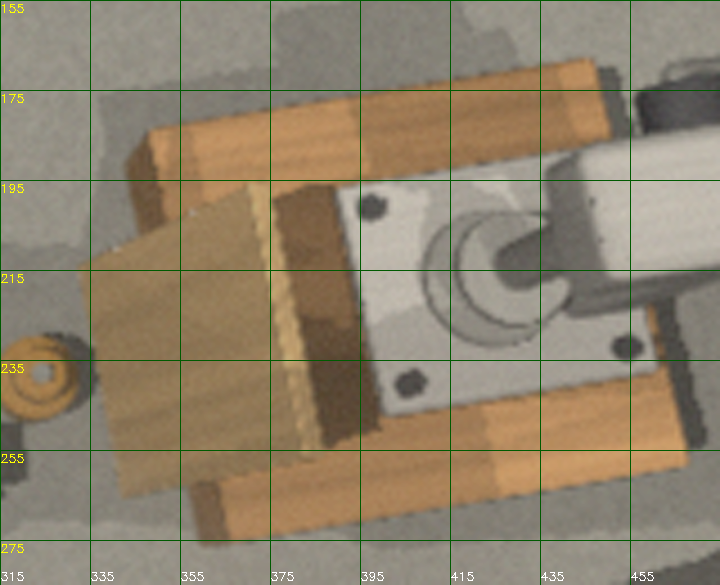

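```bash
python3 - <<'E'
from h import *
np.set_printoptions(precision=4,suppress=True)
def q(n,pts,z):
    P=np.array([ray('top0',p,z) for p in pts])[:,:2]; 
    print(n,'c',P.mean(0),'edges',[ (round(float(np.hypot(*(P[(i+1)%4]-P[i]))),4), round(float(np.degrees(np.arctan2(*(P[(i+1)%4]-P[i])[::-1]))),1)) for i in range(len(P))])
q('crib',[(250.5,224),(302.5,215.3),(311,264),(257.8,272)],.05)
q('A',[(170.2,182),(220.5,169.5),(223.5,180.8),(173,193)],.025)
q('B',[(165,254),(217,244.5),(219.5,257),(167,267)],.025)
q('block',[(348,184),(447,168),(467,258),(364,275)],.08)
for p in [(348,184),(447,168),(467,258),(364,275)]: print(ray('top0',p,.08))
print('housing neck',ray('top0',(323.5,238),.044),'look',ray('top0',(274,187),.044))
print('board foot front',ray('top0',(332.5,214.5),.003),ray('top0',(342,264.5),.003),'top edge',[ray('top0',p,.174) for p in [(369,196),(375,196),(381,256),(386,254)]])
print('knob',ray('top0',(256,146),.03),'gasket',ray('top0',(139,221),.008),'driver end',ray('top0',(205,308),.02))
E
```

```text
crib c [0.4644 0.0453] edges [(0.1154, -80.1), (0.1074, -170.6), (0.1157, 98.7), (0.1051, 9.3)]
A c [0.6075 0.2349] edges [(0.1174, -75.2), (0.0274, -164.2), (0.1172, 104.3), (0.0265, 16.3)]
B c [0.4392 0.2397] edges [(0.1163, -79.3), (0.0283, -167.3), (0.117, 101.1), (0.029, 11.3)]
block c [ 0.5123 -0.2219] edges [(0.219, -80.3), (0.1965, -171.2), (0.2203, 99.5), (0.1958, 8.4)]
[ 0.5908 -0.0993  0.08  ]
[ 0.6276 -0.3152  0.08  ]
[ 0.4334 -0.3452  0.08  ]
[ 0.3971 -0.1279  0.08  ]
housing neck [ 0.4777 -0.049   0.044 ] look [0.5911 0.0597 0.044 ]
board foot front [ 0.5362 -0.0752  0.003 ] [ 0.4223 -0.0946  0.003 ] top edge [array([ 0.5461, -0.1232,  0.174 ]), array([ 0.5462, -0.1349,  0.174 ]), array([ 0.4304, -0.1423,  0.174 ]), array([ 0.4342, -0.1519,  0.174 ])]
knob [0.6901 0.1013 0.03  ] gasket [0.5181 0.3661 0.008 ] driver end [0.326  0.2087 0.02  ]
```

Emit:
jog_arm([
  [0.4,1,0.2,1,1],
  [0.4,1,0.2,1,1],
  [0.4,1,0.2,1,1],
  [0.4,1,0.2,1,1],
])

```text
time: 0.5
position: [0.2792, -0.3509, 0.2699]
tool_rot: [-3.141, -0.001, 0.939]
ft_force: [-0.2, -0.7, 0.7]
width: 0.0851
grip_force: 0.0
```

Emit:
jog_arm([
  [0.2,1,0,1,1],
  [0.2,1,0,1,1],
  [0.2,1,0,1,1],
  [0.2,1,0,1,1],
])

```text
time: 0.9
position: [0.3081, -0.1995, 0.269]
tool_rot: [-3.141, -0.003, 1.465]
ft_force: [0.2, -1.1, 0.5]
width: 0.0855
grip_force: 0.0
```

Emit:
jog_arm([
  [0.2,1,0,0.53,1],
  [0.2,1,0,0.53,1],
  [0.2,1,0,0.53,1],
  [0.2,1,0,0.53,1],
])

```text
time: 1.3
position: [0.3378, -0.0492, 0.2691]
tool_rot: [3.141, -0.002, 1.741]
ft_force: [0.4, -0.0, -0.6]
width: 0.0853
grip_force: 0.0
```

Emit:
jog_arm([
  [0.93,0.033,-0.8,0,1],
  [0.93,0.033,-0.8,0,1],
  [0.93,0.033,-0.8,0,1],
  [0.93,0.033,-0.8,0,1],
  [0.93,0.033,-0.8,0,1],
  [0.93,0.033,-0.8,0,1],
])

```text
time: 1.9
position: [0.477, -0.0504, 0.1482]
tool_rot: [-3.139, -0.001, 1.732]
ft_force: [-0.5, -0.2, 0.3]
width: 0.0857
grip_force: 0.0
```

Emit:
jog_arm([
  [0,0,-0.3,0,1],
  [0,0,-0.6,0,1],
  [0,0,-0.8,0,1],
  [0,0,-0.9,0,1],
  [0,0,-0.9,0,1],
  [0,0,-0.9,0,0.2],
  [0,0,-0.9,0,0.2],
  [0,0,-0.9,0,0.2],
  [0,0,-0.9,0,0.2],
  [0,0,-0.9,0,0.2],
], grip_force=40)

```text
time: 2.9
position: [0.4785, -0.0504, 0.016]
tool_rot: [3.139, 0.002, 1.733]
ft_force: [-0.6, -0.8, 9.1]
width: 0.041
grip_force: 39.4
```

Emit:
jog_arm([
  [0,0,0,0,0.2],
  [0,0,0,0,0.2],
  [0,0,0,0,0.2],
])

```text
time: 3.2
position: [0.4785, -0.0504, 0.016]
tool_rot: [3.139, 0.002, 1.733]
ft_force: [-2.4, 0.1, 9.3]
width: 0.0403
grip_force: 39.4
```

Emit:
jog_arm([
  [0,0,0.15,0,0.2],
  [0,0,0.3,0,0.2],
  [-0.2,-0.03,0.3,0,0.2],
  [-0.4,-0.07,0.3,0,0.2],
  [-0.6,-0.1,0.3,0,0.2],
  [-0.8,-0.13,0.3,0,0.2],
  [-0.97,-0.16,0.3,0,0.2],
  [-0.97,-0.16,0.3,0,0.2],
  [-0.97,-0.16,0.3,0,0.2],
])

```text
time: 4.1
position: [0.3323, -0.0742, 0.0598]
tool_rot: [3.14, 0.001, 1.731]
ft_force: [1.4, 0.1, -3.5]
width: 0.0405
grip_force: 42.0
```

Emit:
jog_arm([
  [0,0,-0.1,0,0.2],
  [0,0,-0.2,0,0.2],
  [0,0,-0.26,0,0.2],
  [0,0,-0.28,0,0.2],
  [0,0,-0.28,0,0.2],
  [0,0,-0.28,0,0.2],
])

```text
time: 4.7
position: [0.3329, -0.0742, 0.0177]
tool_rot: [3.141, 0.001, 1.733]
ft_force: [-0.5, 0.4, -2.6]
width: 0.0407
grip_force: 42.0
```

Emit:
jog_arm([
  [0,0,-0.013,0,0.2],
  [0,0,-0.015,0,0.2],
  [0,0,-0.015,0,1],
  [0,0,-0.015,0,1],
  [0,0,-0.015,0,1],
  [0,0,-0.015,0,1],
  [0,0,0.3,0,1],
  [0,0,0.6,0,1],
  [0,0,0.9,0,1],
  [0,0,0.9,0,1],
])

```text
time: 5.7
position: [0.3355, -0.0758, 0.1573]
tool_rot: [3.133, 0.007, 1.733]
ft_force: [0.9, -0.5, 0.3]
width: 0.0853
grip_force: 0.0
```

```bash
python3 - <<'E'
from h import *
a=snap('top','t1')['image']
c=cv2.convertScaleAbs(cv2.resize(a[150:350,150:400],None,fx=3,fy=3,interpolation=cv2.INTER_CUBIC),alpha=1.4)
cv2.imwrite('pics/c3.png',c); print(get_state()['position'])
E
```

```text
[ 0.3340713  -0.07507619  0.15485856]
```

View pics/c3.png

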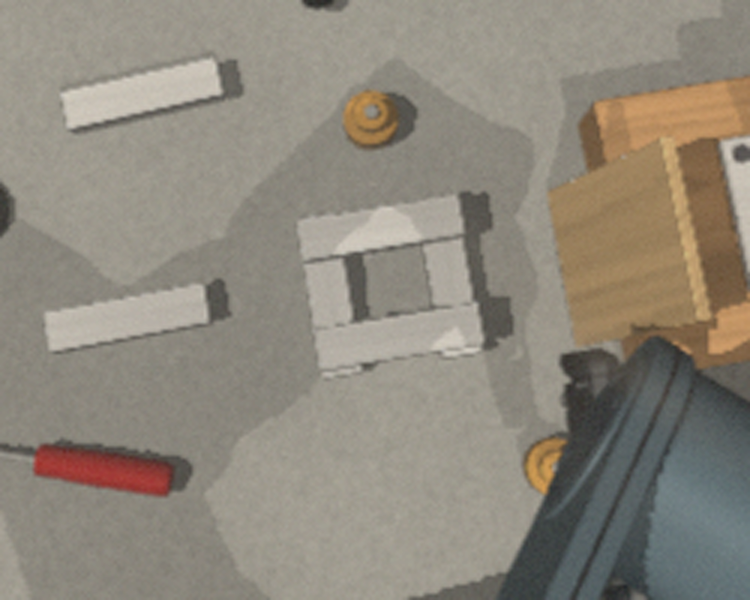

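Emit:
jog_arm([
  [0.35,1,0,0.05,1],
  [0.35,1,0,0.05,1],
  [0.35,1,0,0.05,1],
  [0.35,1,0,0.05,1],
])

```text
time: 6.15
position: [0.3843, 0.0802, 0.151]
tool_rot: [-3.14, -0.002, 1.764]
ft_force: [0.2, -0.1, -0.5]
width: 0.0856
grip_force: 0.0
```

Emit:
jog_arm([
  [0.36,1,0,0,1],
  [0.36,1,0,0,1],
  [0.36,1,0,0,1],
  [0.36,1,0,0,1],
  [0.36,1,0,0,1],
])

```text
time: 6.65
position: [0.438, 0.2264, 0.1506]
tool_rot: [-3.138, 0.001, 1.761]
ft_force: [0.2, 0.1, -0.7]
width: 0.0857
grip_force: 0.0
```

Emit:
jog_arm([
  [0,0.09,-0.3,0,1],
  [0,0.09,-0.5,0,1],
  [0,0.09,-0.5,0,1],
  [0,0.09,-0.5,0,1],
])

```text
time: 7.05
position: [0.438, 0.2378, 0.0771]
tool_rot: [-3.139, 0.001, 1.757]
ft_force: [1.4, 0.8, 1.1]
width: 0.0852
grip_force: 0.0
```

Emit:
jog_arm([
  [0,0,-0.2,0,1],
  [0,0,-0.35,0,1],
  [0,0,-0.4,0,1],
  [0,0,-0.4,0,1],
  [0,0,-0.4,0,0.1],
  [0,0,-0.4,0,0.1],
  [0,0,-0.4,0,0.1],
  [0,0,-0.4,0,0.1],
  [0,0,-0.4,0,0.1],
  [0,0,-0.4,0,0.1],
], grip_force=50)

```text
time: 8.05
position: [0.4392, 0.2398, 0.0183]
tool_rot: [3.14, -0.0, 1.759]
ft_force: [-0.7, -0.8, 6.1]
width: 0.0287
grip_force: 50.2
```

Emit:
jog_arm([
  [0,0,0.3,0,0.1],
  [0,0,0.6,0,0.1],
  [0,0,0.7,0,0.1],
  [0,0,0.7,-1,0.1],
  [0,0,0.7,-1,0.1],
  [0,0,0.7,-1,0.1],
  [0,0,0.7,-1,0.1],
  [0,0,0.7,-1,0.1],
])

```text
time: 8.85
position: [0.4382, 0.2395, 0.1221]
tool_rot: [-3.141, 0.0, 1.235]
ft_force: [-0.0, 0.6, -2.0]
width: 0.0289
grip_force: 50.9
```

Emit:
jog_arm([
  [0.06,-0.5,0,-1,0.1],
  [0.06,-0.5,0,-1,0.1],
  [0.06,-0.5,0,-1,0.1],
  [0.06,-0.5,0,-1,0.1],
  [0.06,-0.5,0,-1,0.1],
])

```text
time: 9.35
position: [0.4474, 0.1643, 0.1222]
tool_rot: [-3.141, 0.0, 0.712]
ft_force: [0.0, 0.5, -1.5]
width: 0.0287
grip_force: 50.8
```

Emit:
jog_arm([
  [0.06,-0.5,0,-1,0.1],
  [0.06,-0.5,0,-1,0.1],
  [0.06,-0.5,0,-1,0.1],
  [0.06,-0.5,0,-1,0.1],
  [0.06,-0.5,0,-1,0.1],
  [0.06,-0.5,-0.1,-1.0,0.1],
  [0.06,-0.5,-0.2,-1,0.1],
  [0.06,-0.5,-0.2,-1,0.1],
])

```text
time: 10.15
position: [0.455, 0.0899, 0.0907]
tool_rot: [-3.141, 0.004, 0.193]
ft_force: [0.5, -0.1, -2.4]
width: 0.0286
grip_force: 50.8
```

Emit:
jog_arm([
  [0.01,0,-0.08,-0.05,0.1],
  [0.01,0,-0.13,-0.05,0.1],
  [0.01,0,-0.155,-0.05,0.1],
  [0.01,0,-0.16,-0.05,0.1],
  [0.01,0,-0.16,-0.05,0.1],
])

```text
time: 10.65
position: [0.4582, 0.0896, 0.0684]
tool_rot: [3.142, -0.0, 0.162]
ft_force: [-0.3, -0.1, -2.0]
width: 0.0288
grip_force: 50.9
```

Emit:
jog_arm([
  [0,0,-0.007,0,0.1],
  [0,0,-0.01,0,0.1],
  [0,0,-0.01,0,0.7],
  [0,0,-0.01,0,0.7],
  [0,0,-0.01,0,0.7],
  [0,0,0.2,0,0.7],
  [0,0,0.5,0,1],
  [0,0,0.7,0,1],
  [0,0,0.7,0,1],
])

```text
time: 11.55
position: [0.4613, 0.0894, 0.1776]
tool_rot: [3.14, -0.009, 0.162]
ft_force: [-0.3, 0.8, 0.1]
width: 0.0852
grip_force: 0.0
```

Emit:
jog_arm([
  [0.5,0.5,0,1,1],
  [0.5,0.5,0,1,1],
  [0.5,0.5,0,1,1],
  [0.5,0.5,0,1,1],
])

```text
time: 11.95
position: [0.5338, 0.1659, 0.1715]
tool_rot: [-3.14, 0.001, 0.692]
ft_force: [-0.7, -0.7, 0.9]
width: 0.0847
grip_force: 0.0
```

Emit:
jog_arm([
  [0.5,0.47,0,1,1],
  [0.5,0.47,0,1,1],
  [0.5,0.47,0,1,1],
  [0.5,0.47,0,1,1],
])

```text
time: 12.35
position: [0.6085, 0.2362, 0.1706]
tool_rot: [-3.139, 0.001, 1.216]
ft_force: [-0.7, -0.4, -0.6]
width: 0.0855
grip_force: 0.0
```

Emit:
jog_arm([
  [0,0,0,1,1],
  [0,0,0,1,1],
  [0,0,-0.2,1,1],
  [0,0,-0.5,1,1],
  [0,0,-0.6,1,1],
  [0,0,-0.6,1,1],
])

```text
time: 12.95
position: [0.6056, 0.2345, 0.0794]
tool_rot: [-3.134, 0.0, 1.73]
ft_force: [-0.9, 0.6, 0.5]
width: 0.0855
grip_force: 0.0
```

Emit:
jog_arm([
  [0,0,0,0.19,1],
  [0,0,0,0.19,1],
  [0,0,0,0.19,1],
])

```text
time: 13.25
position: [0.6092, 0.2353, 0.085]
tool_rot: [3.139, 0.0, 1.829]
ft_force: [-0.4, 0.3, 0.2]
width: 0.0855
grip_force: 0.0
```

Commanded z is about 0.0815, so I go down 0.065 and grip.

Emit:
jog_arm([
  [0,0,-0.2,0,1],
  [0,0,-0.38,0,1],
  [0,0,-0.43,0,1],
  [0,0,-0.43,0,1],
  [0,0,-0.43,0,0.1],
  [0,0,-0.43,0,0.1],
  [0,0,-0.43,0,0.1],
  [0,0,-0.43,0,0.1],
  [0,0,-0.43,0,0.1],
  [0,0,-0.43,0,0.1],
])

```text
time: 14.25
position: [0.609, 0.2352, 0.0202]
tool_rot: [3.139, 0.0, 1.832]
ft_force: [-0.8, -1.3, 6.8]
width: 0.0286
grip_force: 51.7
```

Emit:
jog_arm([
  [0,0,0.3,0,0.1],
  [0,0,0.6,0,0.1],
  [0,0,0.8,0,0.1],
  [-0.1,-0.4,0.8,-1,0.1],
  [-0.3,-0.8,0.8,-1,0.1],
  [-0.3,-0.8,0.8,-1,0.1],
  [-0.3,-0.8,0.8,-1,0.1],
  [-0.3,-0.8,0.8,-1,0.1],
])

```text
time: 15.05
position: [0.5626, 0.1141, 0.1387]
tool_rot: [-3.141, 0.0, 1.306]
ft_force: [0.4, -0.3, -2.6]
width: 0.0287
grip_force: 50.7
```

Emit:
jog_arm([
  [-0.3,-0.35,0,-1,0.1],
  [-0.3,-0.35,0,-1,0.1],
  [-0.3,-0.35,0,-1,0.1],
  [-0.3,-0.35,0,-1,0.1],
  [-0.3,-0.35,0,-1,0.1],
])

```text
time: 15.55
position: [0.5182, 0.063, 0.1387]
tool_rot: [-3.141, -0.0, 0.787]
ft_force: [-0.4, -0.2, -2.0]
width: 0.0292
grip_force: 50.7
```

Emit:
jog_arm([
  [-0.3,-0.4,0,-1,0.1],
  [-0.3,-0.4,0,-1,0.1],
  [-0.3,-0.4,0,-1,0.1],
  [-0.3,-0.4,0,-1,0.1],
  [-0.3,-0.4,-0.1,-1,0.1],
  [-0.3,-0.4,-0.2,-1,0.1],
  [-0.3,-0.4,-0.2,-1,0.1],
])

```text
time: 16.25
position: [0.4719, 0.0033, 0.1071]
tool_rot: [-3.14, 0.004, 0.265]
ft_force: [-0.5, 0.5, -2.5]
width: 0.0287
grip_force: 50.7
```

Emit:
jog_arm([
  [0,0,0,-0.18,0.1],
  [0,0,0,-0.18,0.1],
  [0,0,0,-0.18,0.1],
])

```text
time: 16.55
position: [0.4736, 0.0028, 0.1093]
tool_rot: [3.141, -0.001, 0.171]
ft_force: [-0.4, 0.2, -1.0]
width: 0.0282
grip_force: 50.7
```

Emit:
jog_arm([
  [-0.01,-0.012,-0.12,-0.01,0.1],
  [-0.01,-0.012,-0.2,-0.01,0.1],
  [-0.01,-0.012,-0.245,-0.01,0.1],
  [-0.01,-0.012,-0.26,-0.01,0.1],
  [-0.01,-0.012,-0.27,-0.01,0.1],
  [-0.01,-0.012,-0.27,-0.01,0.1],
])

```text
time: 17.15
position: [0.4713, 0.0009, 0.0701]
tool_rot: [3.142, 0.001, 0.164]
ft_force: [-6.3, 1.4, 13.5]
width: 0.0284
grip_force: 52.6
```

Emit:
jog_arm([
  [0,0,0,0,0.7],
  [0,0,0,0,0.7],
  [0,0,0,0,0.7],
  [0,0,0.2,0,0.7],
  [0,0,0.5,0,0.7],
  [0,0,0.9,0,0.7],
  [0,0.3,0.9,0,0.7],
  [0,0.6,0.9,0,0.7],
  [0,0.6,0.9,0,0.7],
])

```text
time: 18.05
position: [0.4715, 0.095, 0.2042]
tool_rot: [-3.14, -0.002, 0.166]
ft_force: [0.3, -1.3, -0.1]
width: 0.0599
grip_force: 0.0
```

```bash
python3 - <<'E'
from h import *
a=snap('top','t2')['image'];b=snap('side','s2')['image']
c=cv2.convertScaleAbs(np.hstack([cv2.resize(x,None,fx=2.85,fy=2.85,interpolation=cv2.INTER_CUBIC) for x in (a[150:350,240:380],b[100:300,280:420])]),alpha=1.4)
cv2.imwrite('pics/c4.png',c); print(c.shape,get_state()['position'])
for n in('t2','s2'):print([proj(n,p).round(1).tolist() for p in [(.4717,.0009,.075),(.4571,.0897,.075)]])
E
```

```text
(570, 798, 3) [0.47144906 0.09157545 0.20327712]
[[301.7, 239.2], [259.7, 245.9]]
[[350.3, 206.1], [324.5, 228.8]]
```

View pics/c4.png

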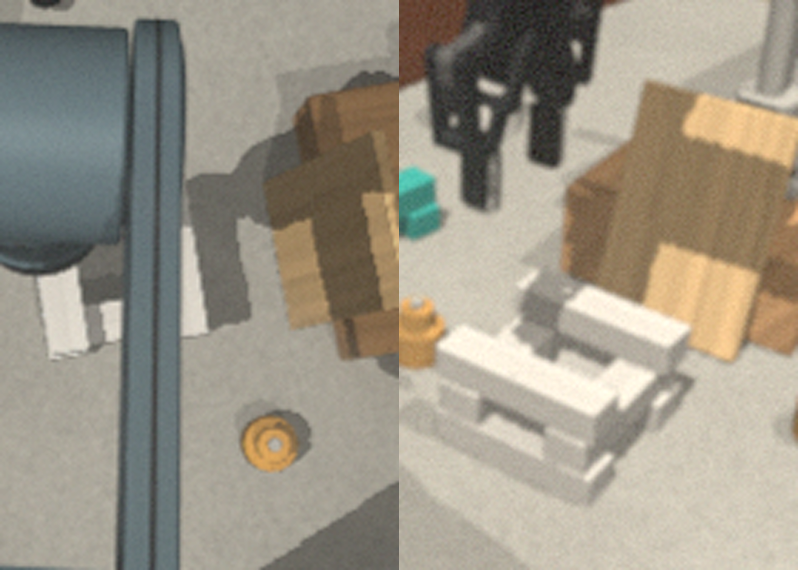

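Emit:
jog_arm([
  [0.06,-0.8,0.1,0,0.5],
  [0.06,-0.8,0.1,0,0.5],
  [0.06,-0.8,0.1,0,0.5],
  [0.06,-0.8,0.1,0,0.5],
], grip_force=20)

```text
time: 18.55
position: [0.481, -0.0335, 0.2183]
tool_rot: [3.14, 0.0, 0.156]
ft_force: [-0.0, 0.5, -0.5]
width: 0.0426
grip_force: 0.0
```

Emit:
jog_arm([
  [0.06,-0.72,0,0,0.5],
  [0.06,-0.72,0,0,0.5],
  [0.06,-0.72,0,0,0.5],
  [0.06,-0.72,0,0,0.5],
  [0.06,-0.72,0,0,0.5],
  [0.06,-0.72,0,0,0.5],
])

```text
time: 19.15
position: [0.4893, -0.1357, 0.2181]
tool_rot: [-3.141, 0.0, 0.163]
ft_force: [0.3, -0.8, -0.4]
width: 0.0426
grip_force: 0.0
```

```bash
python3 - <<'E'
from h import *
s=get_state(); print(s['position'],s['tool_rot'],s['width'])
a=snap('side','s3')['image']; w=snap('wrist','w3')['image']
c=np.hstack([cv2.convertScaleAbs(cv2.resize(a[60:260,300:450],(450,600),interpolation=cv2.INTER_CUBIC),alpha=1.4),cv2.resize(w,(350,262))[:,:] if 0 else np.vstack([cv2.resize(w,(350,262)),np.zeros((338,350,3),np.uint8)])])
cv2.imwrite('pics/c5.png',c)
E
```

```text
[ 0.48929547 -0.1357148   0.21811656] [-3.14059668e+00  4.56820551e-04  1.62951403e-01] 0.042610201568858176
```

View pics/c5.png

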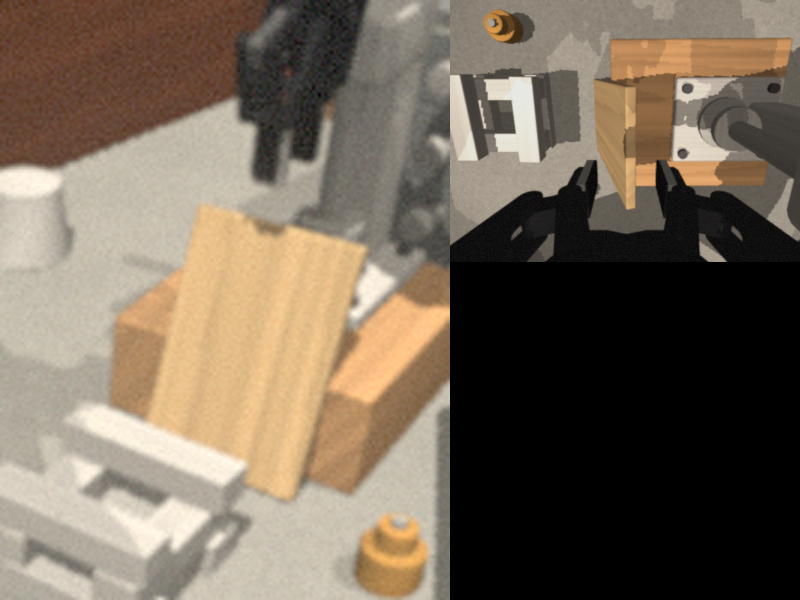

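Emit:
jog_arm([
  [0,0,-0.1,0,0.5],
  [0,0,-0.2,0,0.5],
  [0,0,-0.3,0,0.5],
  [0,0,-0.36,0,0.5],
  [0,0,-0.4,0,0.5],
  [0,0,-0.4,0,0.38],
  [0,0,-0.4,0,0.38],
])

```text
time: 19.95
position: [0.49, -0.1372, 0.1588]
tool_rot: [3.141, -0.001, 0.162]
ft_force: [0.9, -0.4, -0.5]
width: 0.0322
grip_force: 0.0
```

Emit:
jog_arm([
  [-0.006,0.037,0.004,0,0.37],
  [-0.012,0.074,0.008,0,0.36],
  [-0.018,0.111,0.012,0,0.35],
  [-0.024,0.148,0.016,0,0.34],
  [-0.03,0.185,0.02,0,0.32],
  [-0.036,0.222,0.024,0,0.31],
  [-0.042,0.259,0.028,0,0.3],
  [-0.048,0.296,0.032,0,0.28],
  [-0.052,0.32,0.036,0,0.27],
  [-0.056,0.34,0.04,0,0.26],
])

```text
time: 20.95
position: [0.4812, -0.0859, 0.1643]
tool_rot: [-3.142, 0.0, 0.162]
ft_force: [-0.8, 0.4, -0.3]
width: 0.022
grip_force: 0.0
```

```bash
python3 - <<'E'
from h import *
s=get_state(); print(s['position'],s['tool_rot'],s['width'],s['ft_force'])
a=snap('side','s4')['image']
c=cv2.convertScaleAbs(cv2.resize(a[60:260,300:450],(450,600),interpolation=cv2.INTER_CUBIC),alpha=1.4)
cv2.imwrite('pics/c6.png',c)
E
```

```text
[ 0.48119379 -0.0858516   0.16434256] [-3.14155495e+00  3.36607580e-05  1.61937670e-01] 0.021952702331975264 [-0.79697152  0.36703951 -0.26196988]
```

View pics/c6.png

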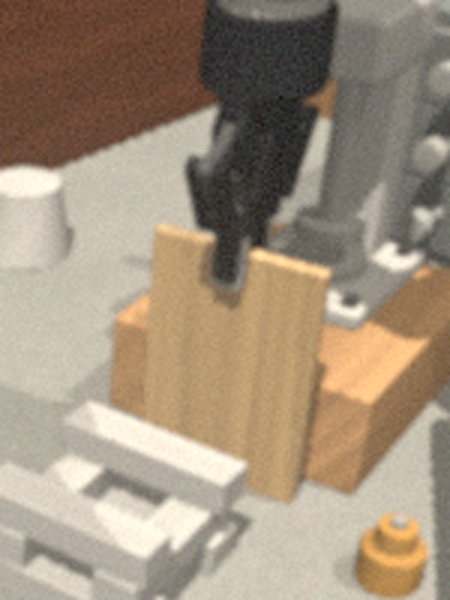

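Emit:
jog_arm([
  [-0.005,0.03,0,0,0.26],
  [-0.01,0.06,0,0,0.26],
  [-0.015,0.09,0,0,0.26],
  [-0.02,0.12,0,0,0.26],
  [-0.025,0.15,-0.005,0,0.26],
  [-0.03,0.18,-0.015,0,0.27],
  [-0.034,0.206,-0.02,0,0.28],
  [-0.038,0.232,-0.025,0,0.28],
  [-0.042,0.259,-0.03,0,0.29],
  [-0.047,0.287,-0.036,0,0.3],
])

```text
time: 22.0
position: [0.4741, -0.0429, 0.1588]
tool_rot: [-3.142, 0.0, 0.162]
ft_force: [-0.9, 0.2, 1.1]
width: 0.0257
grip_force: 0.1
```

Emit:
jog_arm([
  [-0.003,0.02,-0.007,0,0.31],
  [-0.007,0.041,-0.014,0,0.32],
  [-0.01,0.062,-0.021,0,0.32],
  [-0.014,0.083,-0.028,0,0.33],
  [-0.017,0.103,-0.035,0,0.34],
  [-0.02,0.123,-0.044,0,0.35],
  [-0.023,0.142,-0.053,0,0.35],
  [-0.026,0.162,-0.063,0,0.36],
  [-0.03,0.181,-0.072,0,0.36],
  [-0.033,0.2,-0.082,0,0.37],
])

```text
time: 23.0
position: [0.4692, -0.0129, 0.1465]
tool_rot: [-3.142, -0.0, 0.162]
ft_force: [-0.3, 0.4, -0.0]
width: 0.0316
grip_force: 0.1
```

```bash
python3 - <<'E'
from h import *
s=get_state(); print(s['position'],s['tool_rot'],s['width'],s['ft_force'])
a=snap('side','s5')['image']
c=cv2.convertScaleAbs(cv2.resize(a[60:260,300:450],(450,600),interpolation=cv2.INTER_CUBIC),alpha=1.4)
cv2.imwrite('pics/c7.png',c)
E
```

```text
[ 0.46918788 -0.01294397  0.14648495] [-3.14157125e+00 -6.52440192e-07  1.61724005e-01] 0.03155639227731154 [-0.30256202  0.36213925 -0.02004978]
```

View pics/c7.png

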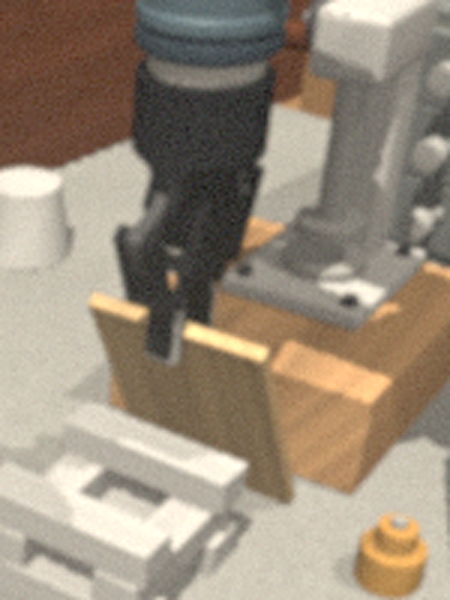

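Emit:
jog_arm([
  [-0.003,0.018,-0.012,0,0.38],
  [-0.006,0.036,-0.024,0,0.39],
  [-0.009,0.054,-0.035,0,0.39],
  [-0.012,0.072,-0.046,0,0.4],
  [-0.015,0.09,-0.058,0,0.41],
  [-0.018,0.106,-0.071,0,0.42],
  [-0.02,0.123,-0.084,0,0.42],
  [-0.023,0.14,-0.098,0,0.43],
  [-0.025,0.156,-0.112,0,0.44],
  [-0.028,0.172,-0.125,0,0.45],
])

```text
time: 24.05
position: [0.465, 0.0128, 0.1276]
tool_rot: [-3.142, 0.0, 0.162]
ft_force: [-0.5, 0.0, -0.5]
width: 0.0385
grip_force: 0.2
```

Emit:
jog_arm([
  [-0.003,0.015,-0.013,0,0.46],
  [-0.006,0.03,-0.025,0,0.47],
  [-0.008,0.046,-0.037,0,0.48],
  [-0.01,0.056,-0.045,0,0.5],
  [-0.011,0.066,-0.05,0,0.53],
  [-0.012,0.07,-0.05,0,0.57],
  [-0.013,0.075,-0.05,0,0.6],
  [-0.013,0.08,-0.05,0,0.63],
  [-0.013,0.08,-0.05,0,0.66],
  [-0.013,0.08,-0.05,0,0.66],
])

```text
time: 25.05
position: [0.4631, 0.0246, 0.1204]
tool_rot: [3.142, -0.0, 0.162]
ft_force: [0.3, 0.5, -0.4]
width: 0.0562
grip_force: 0.0
```

Emit:
jog_arm([
  [0,0,0,0,0.75],
  [0,0,0,0,0.8],
  [0,0,0.05,0,0.8],
  [0,0,0.1,0,0.8],
  [0,0,0.2,0,0.8],
  [0,0,0.35,0,0.8],
  [0,0,0.6,0,0.8],
  [0,0,0.9,0,0.8],
  [0,0,0.9,0,0.8],
])

```text
time: 25.95
position: [0.4665, 0.024, 0.2622]
tool_rot: [3.137, -0.012, 0.162]
ft_force: [0.8, 0.1, -0.1]
width: 0.0684
grip_force: 0.0
```

```bash
python3 - <<'E'
from h import *
s=get_state(); print(s['position'],s['width'],s['ft_force'])
a=snap('side','s6')['image']; b=snap('top','t6')['image']
c=np.hstack([cv2.convertScaleAbs(cv2.resize(x,(400,533),interpolation=cv2.INTER_CUBIC),alpha=1.4) for x in (a[60:260,300:450],b[140:340,240:390])])
cv2.imwrite('pics/c8.png',c)
E
```

```text
[0.46650895 0.02403842 0.26224244] 0.06844982732817702 [ 0.76821472  0.14760206 -0.08459304]
```

View pics/c8.png

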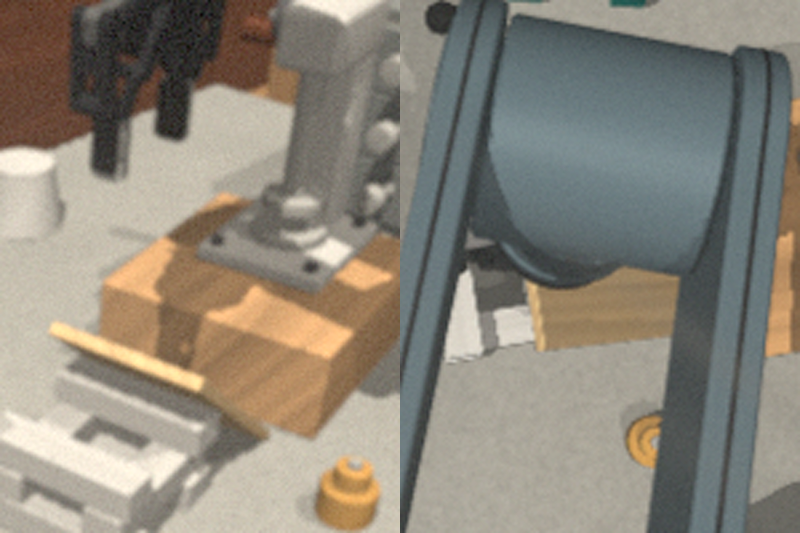

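```bash
python3 - <<'E'
from h import *
u=np.array([-.163,.987]);v=np.array([.987,.163]);o=np.array([.5123,-.2219])
f=lambda p:(np.round([(p[:2]-o)@v,(p[:2]-o)@u],4))
print('foot',f(ray('s6',(399.7,224),0)))
for th in (.65,.75,.85,.95,1.05): 
    print(th,[proj('s6',np.r_[o+v*-.0695+u*(.1366+d+.18*np.sin(th)),.18*np.cos(th)]).round(1).tolist() for d in(-.02,0,.006)])
print('seen',(375.6,205))
E
```

```text
foot [-0.0694  0.1243]
0.65 [[386.0, 186.3], [380.7, 191.2], [379.0, 192.8]]
0.75 [[381.6, 195.3], [376.1, 200.4], [374.5, 201.9]]
0.85 [[377.4, 204.6], [371.8, 209.9], [370.2, 211.5]]
0.95 [[373.4, 214.2], [367.9, 219.6], [366.2, 221.2]]
1.05 [[369.9, 223.8], [364.3, 229.3], [362.5, 231.0]]
seen (375.6, 205)
```

Emit:
jog_arm([
  [0,0,0.1,0,0.8],
  [0,0,0.1,0,0.8],
  [0,0,0.1,0,0.8],
  [0,0,0.1,0,0.8],
  [0,0,0.1,0,0.8],
  [0,0,0.1,0,0.8],
])

```text
time: 26.65
position: [0.4628, 0.0246, 0.2697]
tool_rot: [-3.141, 0.001, 0.162]
ft_force: [0.6, -0.2, -0.1]
width: 0.0683
grip_force: 0.0
```

```bash
python3 - <<'E'
from h import *
b=snap('side','s7')['image'].astype(int); a=cv2.imread('pics/s6.png').astype(int)
d=abs(b-a).sum(2)[150:230,310:410]; print('board moved px',(d>90).sum())
print(job_done())
E
```

```text
board moved px 3
the job is handed in; nothing more can be done
None
```

I handed the job in at about 27 s of robot time (no verdict was returned): the housing stands about 150 mm to the side of the block's middle, both slats lie on the crib, and the board leans at about 0.83 rad on the nearer slat with its foot about 10 mm from the oak block.

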